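Spring pull test: scan in, pull to the marker, hold

ROBOT

A 7-joint arm with a two-finger parallel gripper is mounted at the origin on a cart in front of the work surface, level with it; the furniture and walls round the work are solid. World frame = base frame: x ahead of the robot, y to its left, z up, the work surface at z = 0. Lengths are in m, angles in rad, forces in N, time in s.
With the tool pointing down it reaches from about 0.425 to 0.925 m from the base axis. Payload 6.8 kg.
Tool frame: the origin (TCP) lies at the very end of the fingers, on their centre line; the grasp point (between the pads) lies 19 mm behind it; z points along the fingers, y is the line along which they close (so a half turn about z gives the same grasp; the last joint's range is limited). The gripper opens to 88 mm and grips with 3 to 60 N. Pads are 20 mm wide; open, the fingers measure 115 mm over their backs; the gripper's body (75 mm by 178 mm) begins 61 mm behind the grasp point.
Start: joints at [-1.245, 0.477, 0.022, 1.555, -0.011, 1.109, -0.083], TCP at [0.284, 0.612, 0.223] pointing down, gripper open.
Joint ranges: [-2.96, 2.96], [-0.34, 2.1], [-1.41, 1.46], [0.24, 2.44], [-1.37, 4.51], [0.17, 1.92], [-2.96, 2.96]. Speed limits (rad/s): [2.39, 2.39, 3.14, 3.14, 3.14, 3.14, 3.14].

INTERFACE

Orientations are given as a 3x3 rotation matrix whose columns are the frame's x, y, z axes.
In Python, from cell import robot gives the robot as it stands. The module is installed in compiled form; this text tells all that it offers.
- The arm moves only by the shell command python3 -m handwheel 'ROWS' [FORCE]. ROWS is JSON, a list that holds one entry, the list of rows, each a list of 7 numbers: the shift along the world's x, y, z in cm, then the turn, a rotation vector about the world's x, y, z in degrees, then the closure, from -1 (fully open) to 1 (shut). A call has 1 to 5 rows; each row shifts and turns the commanded pose from where the row before left it; what a row does not reach is not made up. A row lasts 1/10 s, in which the tool goes at most 50 mm and 8.59 degrees, less where a joint would pass 70% of its speed; a pose out of reach is approached as far as the arm can. A call with a gripper value outside its range is refused whole. The fingers move at their own pace and stop on an object; FORCE is the grip in N (left out, the last holds). Time passes only in rows, so rows that do not move let the fingers close. It gives the time, the measured TCP pose, the force, the opening and the grip force at its end, in the units of the state.
- robot.get_obs(): the state, without advancing time (a new reading comes with each control period).
- robot.snapshot(name): name is "scene" or "top" or "wrist"; returns (picture, depth): 384x512x3 uint8, red, green, blue; 384x512 float32, m along the optical axis (not along the pixel's ray), 0 where there is no reading.
- robot.camera_model(name): a dict with "K" (3x3 intrinsics, pixels), "dist_coeffs" ([k1, k2, p1, p2, k3] as OpenCV has them; the pictures are not rectified), "rvec" (rotation vector, rad) and "tvec" (3), from world to camera coordinates, as OpenCV has them. Camera axes: x right, y down, z forward; pixel columns grow to the right and rows downward; lengths in m; the calibration is good to about 2 mm. A picture is of the moment at which its call begins: read the wrist's pose just before it. camera_model takes no time and is no camera call; for the wrist camera it gives the pose at the moment of the call.
- robot.hand_in(): hands the job in; it is judged then, once.
The state is a dict: "clock": time; "joint_pos": joint angles; "qvel": joint speeds; "effort": joint torques, N m; "tcp_pos": TCP position; "tool_rot": TCP orientation; "ft_force": force on the tool from outside, world axes, zero at the start; "moment": the same for the moment, N m; "grip_width": finger opening in m; "grasp_force": force on a finger pad.
Only numpy, scipy, OpenCV 4.12 (cv2) and the standard library are available. Lean on these libraries where they do the work, as an engineer would, in place of code of your own. Each camera call takes 0.05 s, during which the arm holds its last target. There are 200 camera calls.

TASK

Book in the spring tester and start its pull test: pick up the pocket scanner, hold it off the bench with its nose pointed squarely at the middle of the barcode label from roughly 5 to 12 cm, keep it still there for two seconds, and lay it back flat on its rubber mat the same way up. Then take the upright handle of the tester's sprung slide and pull it out until the slide's pointer is level with the fin of the brass marker on the scale, never going more than 1 cm past it, and finish still holding it there against the spring. Leave the solder spool, tape roll and stubby screwdriver where they are.

Things in the scene. Friction and masses are not known exactly. Their poses are not given: they have to be found in the camera images.
- scanner: Loose pocket barcode scanner, about 130 g: a grey bar with a slightly wider black nose, 126 x 30 x 32 mm (nose 20 mm long and 38 mm wide). Origin: centre of its underside. x runs along it to the nose (the black nose end is +x 43 to 63 mm, the grey grip -60 to +43 mm), z up. Lies on the mat at the start, right way up.
- nose (a point): Centre of the scanner's window on its nose face, 63 mm ahead of the scanner's origin and 16 mm above its underside; its axes are the scanner's. The beam runs along +x from here.
- mat: Black rubber mat fixed on the bench, 190 x 100 x 4 mm, origin under its centre, x along its length. The scanner's place.
- label_plate: Aluminium plate 4 x 64 x 52 mm (width y, height z) standing upright on a thin post at the left rear corner of the tester, with the barcode label on the side that looks to its own -x (half towards the robot, half to the left). Origin: plate centre, 80 mm above the bench.
- label (a point): Middle of the barcode label, 80 mm above the bench; axes as label_plate, so the label looks along -x of this frame and a scanner aimed squarely has its x along this x.
- tester: Fixed spring tester: aluminium base 130 x 340 x 10 mm (x, y, z), origin under its centre. Grey spring block 60 x 70 mm at y = +60 to +130 mm, top z = 52 mm; two rails run from it to an end block at y = -150 mm (top z = 30 mm). Scale bar with 10 mm divisions along its front side, at x = -48 mm, top z = 22 mm. The slide comes out of the block to the tester's -y.
- slide (a joint): Pull of the sprung slide in m: 0 = drawn in (start, rest), grows as the slide is pulled to the tester's -y, end stop at 0.085. The spring draws it back: about 3.6 N at 0 and 1.2 N more per 10 mm (about 11.5 N at 65 mm). Let go, it returns.
- carriage: Moving carriage: dark steel block 62 x 36 mm (x, y), top 38 mm above the bench, and on its middle an upright black handle 30 mm (x) by 14 mm (y, the pull direction), from 38 to 92 mm above the bench. Origin: bench height under the handle; axes as the tester. At rest 88 mm lie between handle and the bushing of the spring block; nothing near it is higher than 52 mm.
- handle (a point): Point on the handle's axis 75 mm above the bench (17 mm below its top), a good height to grip.
- pointer (a point): Tip of the thin steel pointer that sticks out of the carriage's front (-x) side over the scale bar, 57 mm from the handle's middle, 26 mm above the bench.
- marker: Small brass clamp with a thin upright fin (3 mm), fixed on the front of the scale bar, 16 mm wide along the scale, top 46 mm above the bench. Its place along the scale differs from time to time: 25 to 70 mm of pull. Origin: middle of the clamp, 12 mm above the bench; axes as the tester.
- mark (a point): The marker's fin, 26 mm above the bench. The slide is at the mark when the pointer's y in this frame (tester's y) is 0; +y is not yet far enough, -y is past it. 
- spool: Bystander: solder wire spool, 47 mm across, 53 mm tall, origin under its centre, standing on the bench right of the tester.
- tape: Bystander: roll of tape lying flat, blue, 62 mm across, 19 mm high, origin under its centre, behind the mat.
- stubby: Bystander: stubby screwdriver lying on the bench right of the tester, 99 mm long (its own y), 34 mm thick, origin under its centre.

How it is judged:
By the outcome, as a careful person would: the job done as asked, in the order asked, and still so for the second after the job is handed in, while the arm keeps its last pose, push and grip.
It also fails if it takes over 58 s, if anything falls off the work surface, if the arm or the gripper's body presses on something with over 40 N, if the wrist force passes 120 N, or if a joint passes its speed limit or range.

## Working session

There is one attempt and no reset: what is moved stays moved. The work goes in short steps, Python scripts to look and compute and a shell command to move; the robot and the scene stay as the last step left them, time stands still between calls to the robot, and variables do not carry over. Pictures are saved under pics/ and viewed, at most 10 in all, crops included, and the job is handed in when it is done.

```bash
mkdir -p pics
cat > h.py <<'E'
import numpy as np, cv2
from cell import robot
def snap(n):
    m=robot.camera_model(n); im,d=robot.snapshot(n)
    return im,d,m
def pts(d,m):
    K=np.array(m["K"],float);D=np.array(m["dist_coeffs"],float)
    h,w=d.shape;u,v=np.meshgrid(np.arange(w),np.arange(h))
    n=cv2.undistortPoints(np.stack([u,v],-1).reshape(-1,1,2).astype(float),K,D).reshape(h,w,2)
    c=np.dstack([n[...,0]*d,n[...,1]*d,d]);R=cv2.Rodrigues(np.array(m["rvec"],float))[0]
    return (c-np.array(m["tvec"],float).ravel())@R
def ray(uv,m,z):
    K=np.array(m["K"],float);D=np.array(m["dist_coeffs"],float)
    n=cv2.undistortPoints(np.array(uv,float).reshape(-1,1,2),K,D).reshape(-1,2)
    R=cv2.Rodrigues(np.array(m["rvec"],float))[0];t=np.array(m["tvec"],float).ravel()
    C=-R.T@t;d=np.c_[n,np.ones(len(n))]@R
    return C+d*((z-C[2])/d[:,2])[:,None]
E
python3 - <<'E'
from h import *
for n in("top","scene"):
    im,d,m=snap(n); np.savez(n+"0.npz",im=im,d=d,**{k:np.array(v) for k,v in m.items()})
    cv2.imwrite(f"pics/{n}0.png",im[...,::-1])
o=robot.get_obs();print(o["clock"],o["tcp_pos"],o["tool_rot"],o["grip_width"])
E
```

```text
0.1 [0.28351923 0.61195867 0.22178998] [[-9.07373746e-01  4.20324374e-01 -5.52504396e-04]
 [ 4.20324713e-01  9.07372454e-01 -1.53834451e-03]
 [-1.45276422e-04 -1.62808467e-03 -9.99998664e-01]] 0.08805637927210022
```

View pics/top0.png

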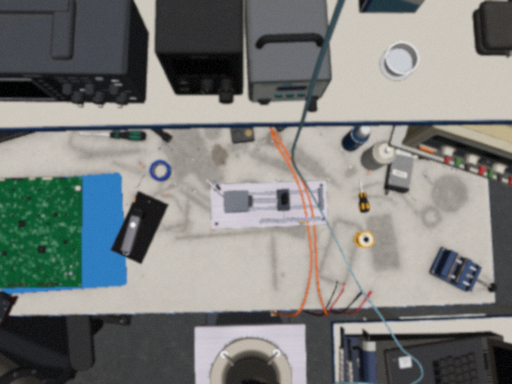

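View pics/scene0.png

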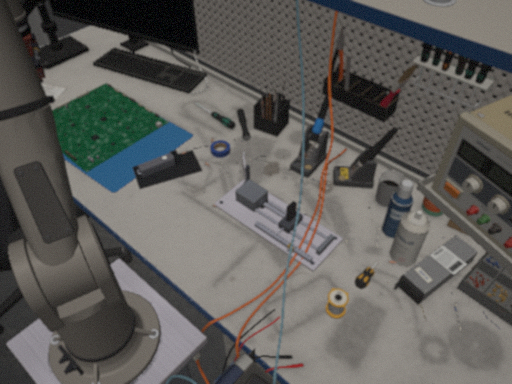

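Run:
```python
from h import *
z=np.load("top0.npz");d=z["d"];m={k:z[k] for k in("K","dist_coeffs","rvec","tvec")};P=pts(d,m)
for uv in[(250,365),(140,227),(128,238),(283,199),(237,201),(214,187),(312,230),(320,290),(290,155),(300,140),(325,200),(340,250),(30,330),(365,239),(160,170)]:
    print(uv,P[uv[1],uv[0]].round(3))
im=z["im"][:,:,::-1]
a=cv2.resize(im[165:275,95:235],None,fx=4,fy=4,interpolation=2);b=cv2.resize(im[165:275,200:340],None,fx=4,fy=4,interpolation=2)
s=np.load("scene0.npz");c=cv2.resize(s["im"][150:280,200:360,::-1],None,fx=5,fy=4.6)
cv2.imwrite("pics/a.png",np.vstack([cv2.resize(np.hstack([a,b]),(800,314)),cv2.resize(s["im"][130:270,120:350,::-1],(470,286)).__class__ and cv2.copyMakeBorder(cv2.resize(s["im"][130:270,120:350,::-1],(470,286)),0,0,0,330,0)]))
```

```text
(250, 365) [0.07  0.002 0.117]
(140, 227) [0.44  0.312 0.003]
(128, 238) [0.408 0.338 0.04 ]
(283, 199) [ 0.506 -0.098  0.092]
(237, 201) [0.506 0.028 0.051]
(214, 187) [0.541 0.089 0.105]
(312, 230) [ 0.42  -0.188  0.009]
(320, 290) [ 0.246 -0.207 -0.001]
(290, 155) [ 0.643 -0.131  0.001]
(300, 140) [ 0.689 -0.162 -0.004]
(325, 200) [ 0.507 -0.228  0.011]
(340, 250) [ 0.368 -0.218  0.245]
(30, 330) [ 0.108  0.733 -0.22 ]
(365, 239) [ 0.391 -0.331  0.053]
(160, 170) [0.605 0.253 0.003]
```

View pics/a.png

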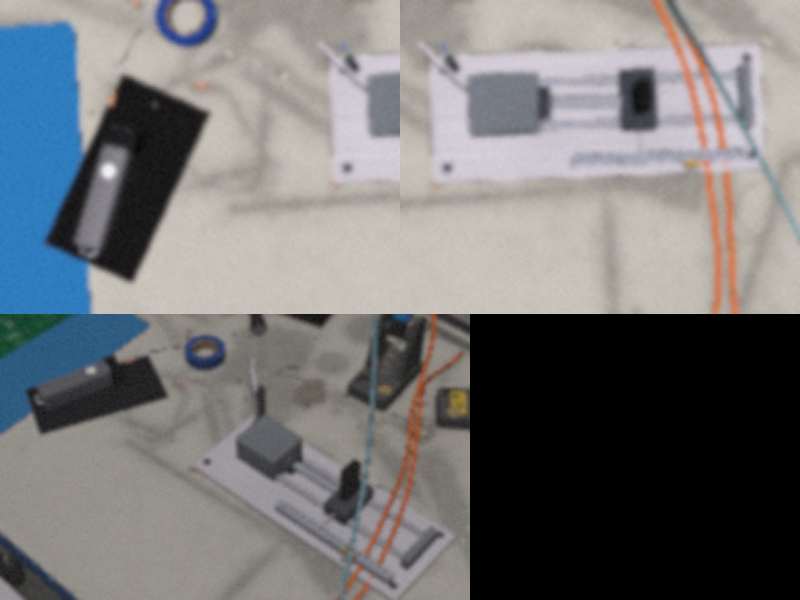

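```bash
cat > m.py <<'E'
from h import *
z=np.load("top0.npz");d=z["d"];m={k:z[k] for k in("K","dist_coeffs","rvec","tvec")};P=pts(d,m);im=z["im"]
hsv=cv2.cvtColor(im,cv2.COLOR_RGB2HSV);H,S,V=[hsv[...,i].astype(int) for i in range(3)]
def reg(mask,u0,u1,v0,v1):
    r=np.zeros_like(mask);r[v0:v1,u0:u1]=mask[v0:v1,u0:u1];return r
def rect(name,mask,zz):
    n,l,st,c=cv2.connectedComponentsWithStats(mask.astype(np.uint8));k=1+st[1:,4].argmax()
    v,u=np.where(l==k);w=ray(np.c_[u,v],m,zz)[:,:2].astype(np.float32)
    r=cv2.minAreaRect(w*1000);print(name,len(u),"c",np.round(r[0],1),"sz",np.round(r[1],1),"ang",round(r[2],1),"median z",np.median(P[v,u,2]).round(3));return u,v
rect("mat",reg(V<60,105,175,185,270),.004)
rect("grey",reg((V>75)&(S<70)&(P[...,2]>.02),110,150,205,262),.036)
rect("scan by height",reg((P[...,2]>.02)&(P[...,2]<.06),105,165,195,265),.036)
rect("base",reg((V>150)&(S<40)&(P[...,2]>.004),195,340,175,240),.01)
rect("plate",reg((P[...,2]>.06),200,225,172,200),.106)
rect("handle",reg((P[...,2]>.06),262,296,185,215),.092)
rect("block",reg((P[...,2]>.04)&(P[...,2]<.065),220,255,185,220),.052)
rect("carr",reg((P[...,2]>.028)&(P[...,2]<.055),268,300,182,215),.038)
b=reg((H>15)&(H<32)&(S>60),255,330,205,235);v,u=np.where(b);print("brass",u,v,ray(np.c_[u,v],m,.03).mean(0).round(4),P[v,u].round(3).tolist()[:6])
o=(H<14)&(S>130)&(V>120);v,u=np.where(o&(np.arange(512)>255)&(np.arange(512)<335))
q=P[v,u];print("orange");[print(vv,q[v==vv].round(3).tolist()[:4]) for vv in range(140,310,20)]
t=(H>85)&(H<105)&(S>50);v,u=np.where(t);q=P[v,u];print("teal");[print(vv,u[v==vv][:4],q[v==vv].round(3).tolist()[:3]) for vv in range(20,340,30)]
E
python3 m.py
python3 - <<'E'
from h import *
z=np.load("scene0.npz");P=pts(z["d"],{k:z[k] for k in("K","dist_coeffs","rvec","tvec")});im=z["im"]
hsv=cv2.cvtColor(im,cv2.COLOR_RGB2HSV);H,S,V=[hsv[...,i].astype(int) for i in range(3)]
for nm,o in(("or",(H<14)&(S>130)&(V>110)),("teal",(H>85)&(H<105)&(S>50))):
  for v in range(10,340,30):
    u=np.where(o[v]&(np.arange(512)>190)&(np.arange(512)<345))[0];print(nm,v,u[:4],P[v,u[:4]].round(2).tolist())
E
```

```text
mat 1577 c [440.3 314.4] sz [ 93.4 183.1] ang 65.0 median z 0.005
grey 375 c [417.7 333.3] sz [ 28.3 111.9] ang 73.1 median z 0.035
scan by height 520 c [425.3 327.3] sz [ 40.2 129.7] ang 75.8 median z 0.035
base 3986 c [484.  -67.9] sz [182.8 377.5] ang 0.0 median z 0.011
plate 74 c [542.9  84.5] sz [65.3 17.2] ang 43.9 median z 0.102
handle 61 c [ 508.5 -100.8] sz [16.5 27.5] ang 88.9 median z 0.09
block 552 c [507.3  26.9] sz [81.7 59.3] ang 88.9 median z 0.052
carr 245 c [506.1 -89.9] sz [60.  65.8] ang 88.9 median z 0.038
brass [301 302 303 300 301 302 303 304 300 301 302 303] [221 221 221 222 222 222 222 222 223 223 223 223] [ 0.4434 -0.1559  0.03  ] [[0.446, -0.153, 0.036], [0.446, -0.156, 0.03], [0.446, -0.159, 0.03], [0.444, -0.15, 0.031], [0.443, -0.152, 0.039], [0.443, -0.155, 0.043]]
orange
140 [[0.677, -0.08, 0.061], [0.675, -0.082, 0.067], [0.672, -0.089, 0.083], [0.672, -0.092, 0.083]]
160 [[0.621, -0.113, 0.049], [0.528, -0.066, 0.609]]
180 []
200 []
220 []
240 [[0.392, -0.178, 0.011], [0.391, -0.182, 0.0], [0.391, -0.196, 0.005]]
260 [[0.333, -0.183, 0.002], [0.333, 
[... 1487 characters left out ...]
0.36, -0.18, 0.01], [0.36, -0.18, 0.01]]
or 310 [234 235 236 255] [[0.23, -0.16, 0.01], [0.23, -0.17, 0.01], [0.24, -0.17, 0.01], [0.26, -0.2, 0.01]]
teal 10 [297 341] [[0.52, -0.08, 0.57], [0.59, -0.12, 0.56]]
teal 40 [299 300] [[0.52, -0.09, 0.52], [0.91, 0.2, 0.26]]
teal 70 [302] [[0.51, -0.1, 0.47]]
teal 100 [303] [[0.5, -0.12, 0.42]]
teal 130 [311 312 314 315] [[0.78, 0.04, 0.09], [0.76, 0.02, 0.11], [0.76, 0.02, 0.11], [0.76, 0.01, 0.11]]
teal 160 [302 303] [[0.45, -0.17, 0.32], [0.45, -0.17, 0.32]]
teal 190 [] []
teal 220 [296 297 298] [[0.37, -0.22, 0.25], [0.37, -0.22, 0.24], [0.52, -0.12, 0.03]]
teal 250 [290] [[0.32, -0.25, 0.22]]
teal 280 [] []
teal 310 [282] [[0.22, -0.31, 0.2]]
```

```bash
python3 -m handwheel '[[[1.4,-2.8,0,0,0,1,-1],[1.4,-2.8,0,0,0,1,-1],[1.4,-2.8,0,0,0,1,-1],[1.4,-2.8,0,0,0,1,-1],[1.4,-2.8,0,0,0,1,-1]]]'
python3 -m handwheel '[[[1.4,-2.9,0,0,0,1,-1],[1.4,-2.9,0,0,0,1,-1],[1.4,-2.9,0,0,0,1,-1],[1.4,-2.9,0,0,0,1,-1],[1.4,-2.9,0,0,0,1,-1]]]'
python3 -m handwheel '[[[0,0,0,0,0,0,-1],[0,0,0,0,0,0,-1]]]'
python3 - <<'E'
from h import *
im,d,m=snap("wrist"); np.savez("wrist0.npz",im=im,d=d,**{k:np.array(v) for k,v in m.items()})
cv2.imwrite("pics/w0.png",im[...,::-1])
o=robot.get_obs();print(o["clock"],o["tcp_pos"],o["tool_rot"].round(3) if hasattr(o["tool_rot"],'round') else o["tool_rot"])
P=pts(d,m);
for uv in[(256,192),(200,192),(320,192),(256,100),(256,300)]:print(uv,P[uv[1],uv[0]].round(3))
E
```

```text
clock: 0.6
tcp_pos: [0.354, 0.471, 0.2222]
tool_rot: [[-0.941, 0.339, -0.0], [0.339, 0.941, -0.001], [0.0, -0.001, -1.0]]
ft_force: [0.8, -0.9, 0.8]
grip_width: 0.0877
grasp_force: 0.0
clock: 1.1
tcp_pos: [0.4239, 0.326, 0.2224]
tool_rot: [[-0.967, 0.256, -0.0], [0.256, 0.967, -0.0], [0.0, -0.0, -1.0]]
ft_force: [-0.1, -0.2, -0.0]
grip_width: 0.0881
grasp_force: 0.0
clock: 1.3
tcp_pos: [0.4238, 0.3269, 0.2225]
tool_rot: [[-0.966, 0.258, -0.0], [0.258, 0.966, -0.0], [0.0, -0.0, -1.0]]
ft_force: [-0.9, 1.4, -0.6]
grip_width: 0.0876
grasp_force: 0.0
1.35 [0.42327803 0.32799219 0.22251754] [[-0.967  0.256 -0.001]
 [ 0.256  0.967  0.   ]
 [ 0.001  0.    -1.   ]]
(256, 192) [0.447 0.32  0.036]
(200, 192) [ 0.441  0.251 -0.001]
(320, 192) [0.478 0.393 0.002]
(256, 100) [0.353 0.345 0.003]
(256, 300) [0.596 0.28  0.018]
```

View pics/w0.png

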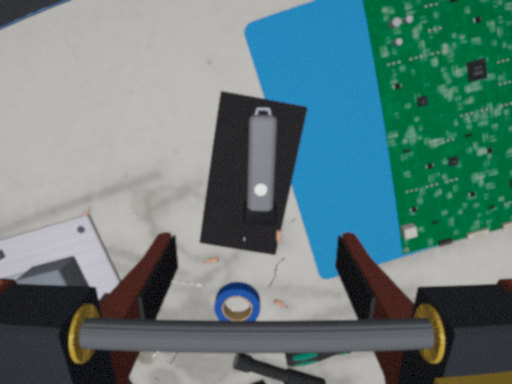

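The wrist view shows the scanner upright in the picture: grey grip from (262,115) to (262,210), black nose at about (262,217). The mat has corners at about (222,93), (306,105), (275,253) and (201,241). The tape roll is at (238,302).

Run:
```python
from h import *
z=np.load("wrist0.npz");d=z["d"];m={k:z[k] for k in("K","dist_coeffs","rvec","tvec")};P=pts(d,m);im=z["im"]
V=cv2.cvtColor(im,cv2.COLOR_RGB2HSV)[...,2].astype(int)
def go(n,mask,zz,box):
    k=np.zeros(mask.shape,np.uint8);k[box[1]:box[3],box[0]:box[2]]=mask[box[1]:box[3],box[0]:box[2]]
    k=cv2.morphologyEx(k,cv2.MORPH_OPEN,np.ones((3,3),np.uint8))
    v,u=np.where(k>0);w=ray(np.c_[u,v],m,zz)[:,:2]*1000
    r=cv2.minAreaRect(w.astype(np.float32));l=cv2.fitLine(w.astype(np.float32),2,0,.01,.01).ravel()
    print(n,len(u),np.round(r[0],1),np.round(r[1],1),round(r[2],1),"line",np.degrees(np.arctan2(l[1],l[0])).round(1),l[2:].round(1),"z",np.median(P[v,u,2]).round(4))
go("grey",(V>65),.036,(240,112,284,214))
go("scan",(P[...,2]>.022)&(P[...,2]<.06),.036,(225,100,300,235))
go("mat",(V<60),.004,(190,85,312,260))
```

```text
grey 2687 [417.9 333.9] [ 30.  109.7] 73.2 line -16.7 [416.4 334.2] z 0.035
scan 3052 [426.7 330.6] [ 37.5 121.9] 74.3 line -16.6 [426.5 331.6] z 0.0351
mat 9042 [438.8 314.5] [ 95.5 185.2] 64.9 line -24.9 [436.4 311.7] z 0.0035
```

```bash
python3 -m handwheel '[[[0.1,0.2,-2.8,0,0,-1,-1],[0.1,0.15,-2.8,0,0,-0.9,-1],[0,0,-2.8,0,0,0,-1],[0,0,-2.8,0,0,0,-1],[0,0,-2.8,0,0,0,-1]]]'
python3 -m handwheel '[[[0,0,-2.3,0,0,0,-1],[0,0,-2,0,0,0,-1],[0,0,-1.7,0,0,0,-1],[0,0,-1.3,0,0,0,-1],[0,0,0,0,0,0,-1]]]'
```

```text
clock: 1.85
tcp_pos: [0.4247, 0.3327, 0.0814]
tool_rot: [[-0.958, 0.286, -0.0], [0.286, 0.958, 0.001], [0.001, 0.001, -1.0]]
ft_force: [-0.6, 0.5, 0.4]
grip_width: 0.0882
grasp_force: 0.0
clock: 2.35
tcp_pos: [0.4241, 0.3313, 0.008]
tool_rot: [[-0.958, 0.287, -0.003], [0.287, 0.958, -0.002], [0.002, -0.002, -1.0]]
ft_force: [-0.0, 0.6, 0.2]
grip_width: 0.088
grasp_force: 0.0
```

```bash
python3 -m handwheel '[[[0,0,0.1,0,0,0,1],[0,0,0,0,0,0,1],[0,0,0,0,0,0,1],[0,0,0,0,0,0,1],[0,0,0,0,0,0,1]]]' 25
python3 -m handwheel '[[[0,0,0,0,0,0,1],[0,0,0,0,0,0,1]]]'
```

```text
clock: 2.85
tcp_pos: [0.4259, 0.3311, 0.0111]
tool_rot: [[-0.958, 0.288, 0.0], [0.288, 0.958, 0.0], [-0.0, 0.001, -1.0]]
ft_force: [0.2, 0.4, 0.3]
grip_width: 0.0514
grasp_force: 0.0
clock: 3.05
tcp_pos: [0.4257, 0.331, 0.0107]
tool_rot: [[-0.958, 0.288, 0.0], [0.288, 0.958, 0.0], [-0.0, 0.0, -1.0]]
ft_force: [0.4, -0.2, -0.2]
grip_width: 0.0351
grasp_force: 0.0
```

```bash
python3 -m handwheel '[[[0,0,0,0,0,0,1],[0,0,0,0,0,0,1],[0,0,0,0,0,0,1]]]'
python3 -m handwheel '[[[0,0,1,0,0,0,1],[0,0,2,0,0,0,1],[0,0,2,0,0,0,1],[0,0,2,0,0,0,1],[0,0,2,0,0,0,1]]]'
python3 - <<'E'
from h import *
z=np.load("top0.npz");d=z["d"];m={k:z[k] for k in("K","dist_coeffs","rvec","tvec")};P=pts(d,m)
k=np.zeros(d.shape,bool);k[172:200,200:225]=(P[172:200,200:225,2]>.085);v,u=np.where(k)
w=ray(np.c_[u,v],m,.106)[:,:2]*1000
print(cv2.minAreaRect(w.astype(np.float32)),w.mean(0))
l=cv2.fitLine(w.astype(np.float32),2,0,.01,.01).ravel();print(np.degrees(np.arctan2(l[1],l[0])),l[2:])
z=np.load("scene0.npz");d=z["d"];m={k:z[k] for k in("K","dist_coeffs","rvec","tvec")};P=pts(d,m)
b=(P[...,2]>.06)&(P[...,2]<.12)&(abs(P[...,0]-.54)<.05)&(abs(P[...,1]-.085)<.05);v,u=np.where(b);print(len(u),u.min(),u.max(),v.min(),v.max(),P[b].mean(0))
E
```

```text
clock: 3.35
tcp_pos: [0.4258, 0.331, 0.0107]
tool_rot: [[-0.958, 0.288, 0.0], [0.288, 0.958, 0.0], [-0.0, 0.0, -1.0]]
ft_force: [-0.5, -0.2, 0.5]
grip_width: 0.0295
grasp_force: 25.0
clock: 3.85
tcp_pos: [0.4256, 0.3308, 0.102]
tool_rot: [[-0.958, 0.288, -0.0], [0.288, 0.958, -0.0], [0.0, -0.0, -1.0]]
ft_force: [-0.1, 0.7, -0.2]
grip_width: 0.03
grasp_force: 25.0
((539.5991821289062, 89.30682373046875), (63.40094757080078, 5.735021591186523), 43.85984420776367) [539.70009189  89.22455013]
46.424114 [539.7001   89.22455]
94 242 249 152 179 [0.53415394 0.08024083 0.08569532]
```

```bash
python3 -m handwheel '[[[0.1,-1.3,-0.3,0,0,-2.9,1],[0.1,-1.4,-0.3,0,0,-2.9,1],[0.1,-1.4,-0.3,0,0,-2.9,1],[0.1,-1.4,-0.3,0,0,-2.9,1],[0.2,-1.4,-0.3,0,0,-3,1]]]'
python3 -m handwheel '[[[0.1,-1.4,-0.3,0,0,-2.9,1],[0.1,-1.4,-0.3,0,0,-2.9,1],[0.2,-1.4,-0.3,0,0,-2.9,1],[0.2,-1.4,-0.3,0,0,-2.9,1],[0.1,-1.2,-0.4,0,0,-3,1]]]'
python3 -m handwheel '[[[0,0,0,0,0,0,1],[0,0,0,0,0,0,1]]]'
python3 - <<'E'
from h import *
ims=[]
for n in("top","scene","wrist"):
    im,d,m=snap(n); np.savez(n+"1.npz",im=im,d=d,**{k:np.array(v) for k,v in m.items()});ims.append(im)
a=cv2.resize(ims[0][150:270,130:290],(400,300),interpolation=2);b=cv2.resize(ims[1][110:250,150:340],(400,300),interpolation=2);c=cv2.resize(ims[2],(400,300))
cv2.imwrite("pics/b.png",np.vstack([np.hstack([a,b]),np.hstack([c,0*c])])[...,::-1])
E
```

```text
clock: 4.35
tcp_pos: [0.4312, 0.2599, 0.0847]
tool_rot: [[-0.851, 0.525, -0.001], [0.525, 0.851, -0.001], [0.0, -0.002, -1.0]]
ft_force: [0.3, -0.3, -1.6]
grip_width: 0.0298
grasp_force: 25.0
clock: 4.85
tcp_pos: [0.4391, 0.1927, 0.0695]
tool_rot: [[-0.692, 0.722, 0.0], [0.722, 0.692, 0.0], [-0.0, 0.0, -1.0]]
ft_force: [0.2, 0.3, -0.6]
grip_width: 0.0299
grasp_force: 25.0
clock: 5.05
tcp_pos: [0.4388, 0.1941, 0.0696]
tool_rot: [[-0.695, 0.719, -0.0], [0.719, 0.695, 0.0], [0.0, 0.0, -1.0]]
ft_force: [-0.6, -0.6, -1.7]
grip_width: 0.0298
grasp_force: 25.0
```

View pics/b.png

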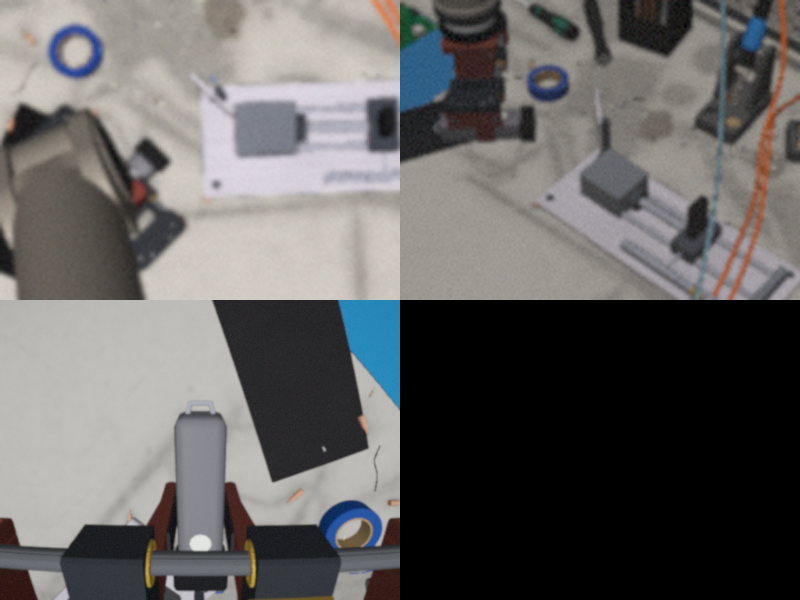

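The scanner is held square to the gripper. In the wrist panel its grip runs vertically at about (200,490). In the top panel the nose is at about (152,158), facing the plate at (212,95).

Run:
```python
from h import *
z=np.load("wrist1.npz");d=z["d"];m={k:z[k] for k in("K","dist_coeffs","rvec","tvec")};P=pts(d,m)
b=np.zeros(d.shape,bool);b[150:290,215:300]=True
b&=(P[...,2]>.08)&(P[...,2]<.12);v,u=np.where(b)
sel=(v<240);q=P[v[sel],u[sel]];c=np.linalg.lstsq(np.c_[q[:,:2]-q[:,:2].mean(0),np.ones(len(q))],q[:,2],rcond=None)[0]
w=ray(np.c_[u[sel],v[sel]],m,c[2])[:,:2]*1000;r=cv2.minAreaRect(w.astype(np.float32));l=cv2.fitLine(w.astype(np.float32),2,0,.01,.01).ravel()
print("top z",c,"rect",r,"ang",np.degrees(np.arctan2(l[1],l[0])),l[2:])
yaw=np.arctan2(l[1],l[0]);x=np.array([np.cos(yaw),np.sin(yaw)]);x*=np.sign(x[0])
L=np.array([538.2,90.7]);e=L-l[2:];print("lateral err mm",x[0]*e[1]-x[1]*e[0],"along",e@x)
z=np.load("top1.npz");d=z["d"];m={k:z[k] for k in("K","dist_coeffs","rvec","tvec")};P=pts(d,m)
b=np.zeros(d.shape,bool);b[203:225,180:200]=True;b&=(P[...,2]>.07)&(P[...,2]<.12);v,u=np.where(b)
q=ray(np.c_[u,v],m,.096)[:,:2]*1000;print(len(q),q.max(0),(q@x).max(),L@x,np.median(P[b][:,2]),(q@np.array([-x[1],x[0]])).min(),(q@np.array([-x[1],x[0]])).max(),L@np.array([-x[1],x[0]]))
```

```text
top z [ 0.01741185 -0.01867101  0.09377515] rect ((411.9100341796875, 223.47885131835938), (28.96690559387207, 41.198482513427734), 44.149837493896484) ang -45.9012 [411.41257 223.97615]
lateral err mm -1.6953331767495712 along 183.94214496738772
168 [494.24397455 180.27793299] 232.08210935031687 309.39679371714595 0.09429881825634948 430.40221378199215 467.0316360284063 449.6213591039181
```

```bash
Z='x'; python3 -m handwheel '[[[0,0,0.1,0,0,0,1],[0,0,0,0,0,0,1],[0,0,0,0,0,0,1],[0,0,0,0,0,0,1],[0,0,0,0,0,0,1]]]' >/dev/null
for i in 1 2 3 4 5; do python3 -m handwheel '[[[0,0,0,0,0,0,1],[0,0,0,0,0,0,1],[0,0,0,0,0,0,1],[0,0,0,0,0,0,1],[0,0,0,0,0,0,1]]]' | head -2; done
```

```text
clock: 6.2
tcp_pos: [0.4387, 0.194, 0.0707]
clock: 6.7
tcp_pos: [0.4387, 0.194, 0.0706]
clock: 7.2
tcp_pos: [0.4387, 0.194, 0.0707]
clock: 7.7
tcp_pos: [0.4387, 0.194, 0.0707]
clock: 8.2
tcp_pos: [0.4387, 0.194, 0.0706]
```

```bash
python3 -m handwheel '[[[0,1.2,0.4,0,0,2.1,1],[0,1.2,0.4,0,0,2.1,1],[0,1.2,0.4,0,0,2.1,1],[0,1.2,0.4,0,0,2.1,1],[0,1.2,0.4,0,0,2.1,1]]]' >/dev/null
python3 -m handwheel '[[[0,1.2,0,0,0,2.1,1],[0,1.2,0,0,0,2.1,1],[0,1.2,0,0,0,2.1,1],[0,1.2,0,0,0,2.1,1],[0.1,1.2,0,0,0,2.1,1]]]' |head -2
python3 -m handwheel '[[[0,0,-1.8,0,0,0,1],[0,0,-1.8,0,0,0,1],[0,0,-1.6,0,0,0,1],[0,0,-1.2,0,0,0,1],[0,0,-0.7,0,0,0,1]]]'
python3 -m handwheel '[[[0,0,-0.4,0,0,0,1],[0,0,-0.2,0,0,0,1],[0,0,-0.1,0,0,0,1],[0,0,0,0,0,0,1],[0,0,0,0,0,0,1]]]'
```

```text
clock: 9.2
tcp_pos: [0.4395, 0.3148, 0.0904]
clock: 9.7
tcp_pos: [0.4394, 0.314, 0.0186]
tool_rot: [[-0.907, 0.421, -0.001], [0.421, 0.907, -0.001], [0.001, -0.001, -1.0]]
ft_force: [0.2, -0.1, -1.3]
grip_width: 0.0299
grasp_force: 25.0
clock: 10.2
tcp_pos: [0.44, 0.3142, 0.0131]
tool_rot: [[-0.907, 0.422, 0.001], [0.422, 0.907, 0.001], [-0.0, 0.001, -1.0]]
ft_force: [-0.0, -0.1, -1.0]
grip_width: 0.0302
grasp_force: 25.0
```

```bash
python3 -m handwheel '[[[0,0,-0.1,0,0,0,1],[0,0,-0.1,0,0,0,1],[0,0,0,0,0,0,1]]]'
python3 -m handwheel '[[[0,0,0,0,0,0,-0.1],[0,0,0,0,0,0,-1],[0,0,0,0,0,0,-1],[0,0,0,0,0,0,-1],[0,0,0,0,0,0,-1]]]'
python3 -m handwheel '[[[0,0,1,0,0,0,-1],[0,0,2,0,0,0,-1],[0,0,3,0,0,0,-1],[0,0,4,0,0,0,-1],[0,0,4,0,0,0,-1]]]'
python3 - <<'E'
from h import *
im,d,m=snap("wrist"); np.savez("wrist2.npz",im=im,d=d,**{k:np.array(v) for k,v in m.items()})
P=pts(d,m);V=cv2.cvtColor(im,cv2.COLOR_RGB2HSV)[...,2]
cv2.imwrite("pics/w2.png",im[...,::-1])
E
```

```text
clock: 10.5
tcp_pos: [0.4398, 0.3141, 0.0107]
tool_rot: [[-0.907, 0.422, 0.0], [0.422, 0.907, 0.0], [-0.0, 0.0, -1.0]]
ft_force: [0.9, -0.4, -0.6]
grip_width: 0.0296
grasp_force: 25.0
clock: 11.0
tcp_pos: [0.4398, 0.314, 0.0107]
tool_rot: [[-0.907, 0.422, 0.0], [0.422, 0.907, 0.0], [-0.0, 0.0, -1.0]]
ft_force: [-0.7, 0.3, 0.1]
grip_width: 0.0666
grasp_force: 0.0
clock: 11.5
tcp_pos: [0.4394, 0.3136, 0.1526]
tool_rot: [[-0.907, 0.422, -0.0], [0.422, 0.907, -0.0], [0.0, -0.0, -1.0]]
ft_force: [0.3, 0.4, 0.7]
grip_width: 0.0879
grasp_force: 0.0
```

View pics/w2.png

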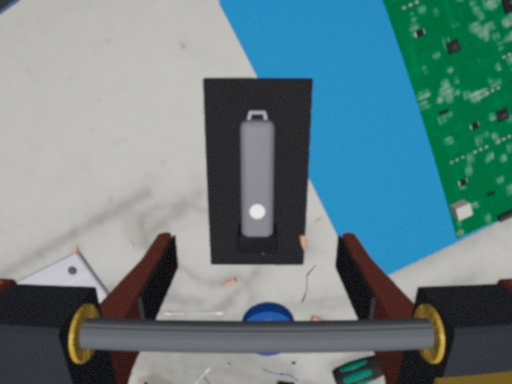

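The scanner lies flat and centred on the mat, right way up: grip from (257,120) to (257,235), nose at about (257,243). Next I move over the tester.

```bash
python3 -m handwheel '[[[0,-2.5,1.4,0,0,1.6,-1],[0,-2.8,1.4,0,0,1.6,-1],[0,-2.8,1.4,0,0,1.6,-1],[0,-2.8,1.4,0,0,1.6,-1],[0,-2.8,1.2,0,0,1.6,-1]]]' |head -2
python3 -m handwheel '[[[0.2,-2.8,0,0,0,1.6,-1],[0.2,-2.8,0,0,0,1.6,-1],[0.2,-2.8,0,0,0,1.6,-1],[0.2,-2.8,0,0,0,1.6,-1],[0.2,-2.8,0,0,0,1.6,-1]]]' |head -2
python3 -m handwheel '[[[0.2,-2.8,0,0,0,1.6,-1],[0.2,-2.8,0,0,0,1.6,-1],[0.2,-2.8,0,0,0,1.6,-1],[0.2,-2.6,0,0,0,1.5,-1],[0.2,-2.4,0,0,0,1.5,-1]]]' |head -4
python3 -m handwheel '[[[0,0,0,0,0,0,-1],[0,0,0,0,0,0,-1]]]'
python3 - <<'E'
from h import *
im,d,m=snap("wrist"); np.savez("wrist3.npz",im=im,d=d,**{k:np.array(v) for k,v in m.items()})
cv2.imwrite("pics/w3.png",cv2.resize(im[...,::-1],(800,600),interpolation=2))
E
```

```text
clock: 12.05
tcp_pos: [0.4397, 0.1758, 0.2199]
clock: 12.55
tcp_pos: [0.4496, 0.0358, 0.2192]
clock: 13.05
tcp_pos: [0.4595, -0.0984, 0.2192]
tool_rot: [[-1.0, 0.02, 0.001], [0.02, 1.0, 0.0], [-0.001, 0.0, -1.0]]
ft_force: [-0.1, 0.0, -0.4]
clock: 13.25
tcp_pos: [0.4596, -0.097, 0.2189]
tool_rot: [[-1.0, 0.022, 0.0], [0.022, 1.0, 0.0], [-0.0, 0.0, -1.0]]
ft_force: [-0.5, -0.5, -0.3]
grip_width: 0.0878
grasp_force: 0.0
```

View pics/w3.png

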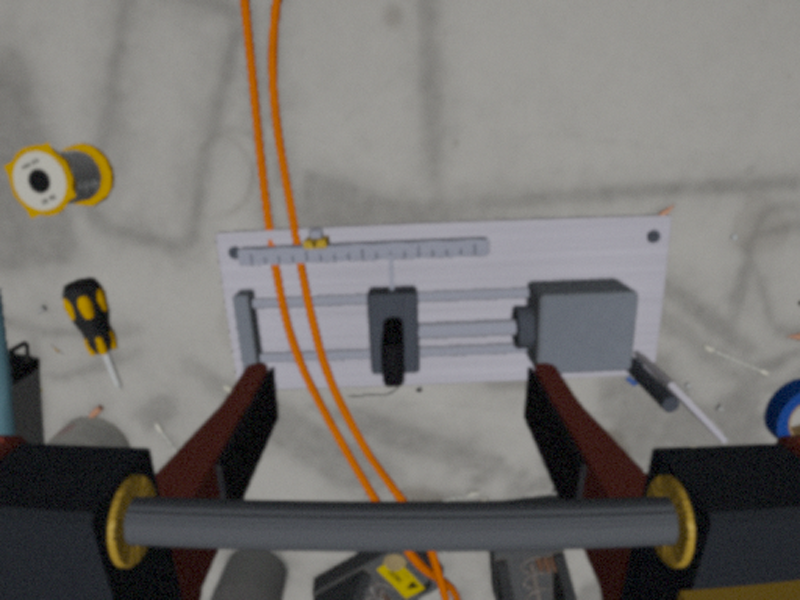

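The wrist view (800x600) shows the handle top at about (393,335), the pointer from (391,255) to (391,285), and the brass marker at (317,240). The orange cables run over the end of the tester.

Run:
```python
from h import *
z=np.load("wrist3.npz");d=z["d"];m={k:z[k] for k in("K","dist_coeffs","rvec","tvec")};P=pts(d,m);im=z["im"]
hsv=cv2.cvtColor(im,cv2.COLOR_RGB2HSV);H,S,V=[hsv[...,i].astype(int) for i in range(3)]
def box(k,b):
    r=np.zeros(k.shape,bool);r[b[1]:b[3],b[0]:b[2]]=k[b[1]:b[3],b[0]:b[2]];return np.where(r)[::-1]
u,v=box((H>15)&(H<35)&(S>90),(188,138,212,160));w=P[v,u];print("brass",len(u),u.min(),u.max(),v.min(),v.max(),"col centre",u.mean())
for zz in(.022,.046):
    q=ray(np.c_[u,v],m,zz);print(zz,q.mean(0).round(4),q[:,1].min().round(4),q[:,1].max().round(4))
print("depth",[ (vv,u[v==vv].tolist(),P[vv,u[v==vv]].round(3)[:,2].tolist()) for vv in np.unique(v)])
u,v=box((P[...,2]>.075)&(P[...,2]<.11),(225,185,275,255));q=ray(np.c_[u,v],m,.092);print("handle",len(u),cv2.minAreaRect((q[:,:2]*1000).astype(np.float32)),q.mean(0))
u,v=box((P[...,2]>.03)&(P[...,2]<.044),(225,175,275,215));q=ray(np.c_[u,v],m,.038);print("carr",cv2.minAreaRect((q[:,:2]*1000).astype(np.float32)))
for vv in range(162,182,3):
    r=V[vv,236:264];print("ptr row",vv,r.tolist())
for uv in([250,165],[250,172]):print(ray([uv],m,.026))
u,v=box((P[...,2]>.045)&(P[...,2]<.06),(330,170,420,245));q=ray(np.c_[u,v],m,.052);print("block",cv2.minAreaRect((q[:,:2]*1000).astype(np.float32)))
cv2.imwrite("pics/c.png",cv2.resize(im[130:190,180:260,::-1],(800,600),interpolation=2))
```

```text
brass 106 188 209 140 158 col centre 199.41509433962264
0.022 [ 0.4422 -0.1595  0.022 ] -0.1719 -0.1488
0.046 [ 0.4377 -0.1552  0.046 ] -0.1667 -0.1452
depth [(np.int64(140), [188], [0.007]), (np.int64(141), [188], [0.006]), (np.int64(142), [188], [0.008]), (np.int64(143), [188], [0.007]), (np.int64(144), [188, 189], [0.009, 0.009]), (np.int64(145), [188], [0.009]), (np.int64(146), [188], [0.01]), (np.int64(147), [188], [0.009]), (np.int64(148), [188], [0.011]), (np.int64(149), [188], [0.01]), (np.int64(150), [188, 189], [0.011, 0.013]), (np.int64(151), [189], [0.01]), (np.int64(152), [189, 206, 207, 208], [0.011, 0.026, 0.027, 0.025]), (np.int64(153), [189, 190, 197, 198, 199, 203, 204, 205, 206, 207, 208, 209], [0.012, 0.012, 0.029, 0.03, 0.03, 0.032, 0.031, 0.032, 0.031, 0.031, 0.03, 0.026]), (np.int64(154), [189, 190, 195, 196, 197, 198, 199, 200, 201, 202, 203, 204, 205, 206, 207, 208, 209], [0.011, 0.011, 0.031, 0.032, 0.032, 0.03, 0.037, 0.037, 0.035, 0.032, 0.032, 0.031, 0.03, 0.033, 0.031, 0.03, 0.026]), (np.int64(155), [194, 195, 196, 197, 198, 199, 200, 201, 202, 203, 204,
[... 1524 characters left out ...]
, 163, 162, 161, 164, 164, 163, 165, 164, 163, 162, 163]
ptr row 174 [164, 162, 162, 161, 162, 161, 163, 164, 163, 163, 165, 164, 159, 158, 152, 155, 159, 162, 162, 163, 165, 164, 165, 163, 167, 166, 165, 166]
ptr row 177 [164, 163, 162, 165, 166, 166, 166, 166, 164, 164, 165, 164, 162, 157, 155, 157, 159, 164, 166, 168, 168, 166, 167, 168, 168, 169, 167, 165]
ptr row 180 [167, 167, 165, 164, 163, 166, 164, 166, 164, 166, 164, 164, 164, 158, 153, 157, 158, 163, 163, 163, 164, 164, 161, 164, 164, 165, 163, 165]
[[ 0.45492034 -0.10388044  0.026     ]]
[[ 0.46283445 -0.10409537  0.026     ]]
block ((507.1112976074219, 34.5523681640625), (103.49834442138672, 68.8323745727539), 87.92694854736328)
```

View pics/c.png

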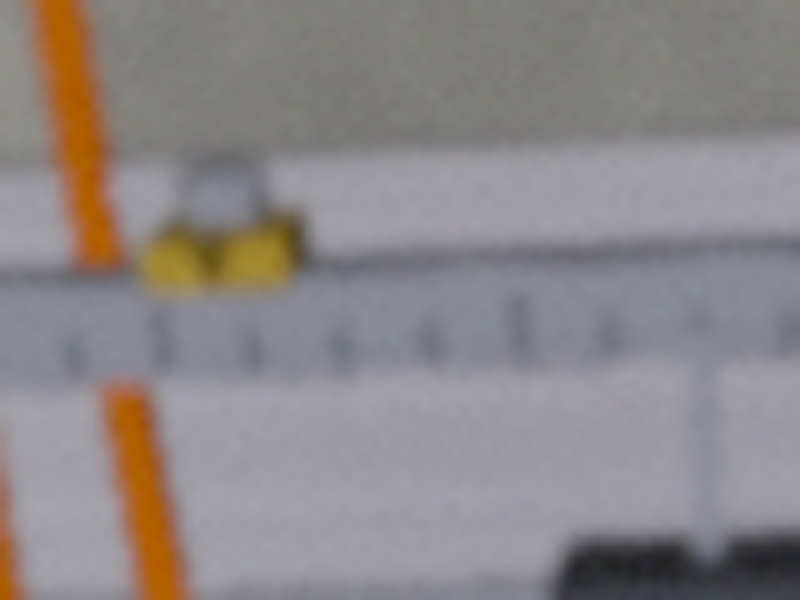

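The crop shows the clamp's yellow faces at x=145–300 with the dark fin at about 210, and the pointer at x=707.

Run:
```python
from h import *
z=np.load("wrist3.npz");m={k:z[k] for k in("K","dist_coeffs","rvec","tvec")}
y=np.array([np.sin(np.radians(1.2)),np.cos(np.radians(1.2))])
for n,uv,zz in(("fin",(199.2,156.5),.0455),("clamp",(201.3,156.5),.031),("ptr",(250.2,166),.026),("ptr",(250.2,174),.026),("handle",(246,215),.092)):
    p=ray([uv],m,zz)[0];print(n,p.round(4),"t-y",(p[:2]@y).round(4))
```

```text
fin [ 0.4404 -0.1557  0.0455] t-y -0.1464
clamp [ 0.4432 -0.156   0.031 ] t-y -0.1467
ptr [ 0.456  -0.1037  0.026 ] t-y -0.0941
ptr [ 0.4651 -0.1039  0.026 ] t-y -0.0942
handle [ 0.488  -0.1072  0.092 ] t-y -0.097
```

```bash
python3 -m handwheel '[[[1.2,-0.2,0,0,0,0,-1],[1.2,-0.2,0,0,0,0,-1],[1.2,-0.2,-1,0,0,0,-1],[1,0,-2,0,0,0,-1],[0,0,-2.5,0,0,0,-1]]]' |head -2
python3 -m handwheel '[[[0,0,-2.8,0,0,0,-1],[0,0,-2.8,0,0,0,-1],[0,0,-2.5,0,0,0,-1],[0,0,-1.7,0,0,0,-1],[0,0,-1,0,0,0,-1]]]'
python3 -m handwheel '[[[0,0,0,0,0,0,1],[0,0,0,0,0,0,1],[0,0,0,0,0,0,1],[0,0,0,0,0,0,1],[0,0,0,0,0,0,1]]]' 45
python3 -m handwheel '[[[0,0,0,0,0,0,1],[0,0,0,0,0,0,1],[0,0,0,0,0,0,1],[0,0,0,0,0,0,1],[0,0,0,0,0,0,1]]]'
```

```text
clock: 13.8
tcp_pos: [0.5092, -0.1024, 0.1637]
clock: 14.3
tcp_pos: [0.506, -0.1024, 0.0539]
tool_rot: [[-1.0, 0.019, -0.002], [0.019, 1.0, 0.0], [0.002, 0.0, -1.0]]
ft_force: [1.0, -0.6, 0.4]
grip_width: 0.0878
grasp_force: 0.0
clock: 14.8
tcp_pos: [0.5062, -0.103, 0.0563]
tool_rot: [[-1.0, 0.02, 0.001], [0.02, 1.0, 0.0], [-0.001, 0.0, -1.0]]
ft_force: [0.4, -0.3, 0.2]
grip_width: 0.0513
grasp_force: 0.0
clock: 15.3
tcp_pos: [0.5057, -0.1032, 0.0557]
tool_rot: [[-1.0, 0.019, -0.0], [0.019, 1.0, -0.0], [0.0, -0.0, -1.0]]
ft_force: [-0.1, -0.9, 0.9]
grip_width: 0.0142
grasp_force: 44.9
```

```bash
python3 -m handwheel '[[[0,-0.5,0,0,0,0,1],[0,-0.5,0,0,0,0,1],[0,-0.5,0,0,0,0,1],[0,-0.5,0,0,0,0,1],[-0.05,-0.5,0,0,0,0,1]]]'
python3 -m handwheel '[[[0,-0.5,0,0,0,0,1],[0,-0.5,0,0,0,0,1],[0,-0.5,0,0,0,0,1],[0,-0.4,0,0,0,0,1],[-0.05,-0.3,0,0,0,0,1]]]'
python3 -m handwheel '[[[0,0,0,0,0,0,1],[0,0,0,0,0,0,1],[0,0,0,0,0,0,1]]]'
python3 - <<'E'
from h import *
ims=[]
for n in("top","scene","wrist"):
    im,d,m=snap(n); np.savez(n+"4.npz",im=im,d=d,**{k:np.array(v) for k,v in m.items()});ims.append(im)
a=cv2.resize(ims[0][180:240,260:340],(400,300),interpolation=2);b=cv2.resize(ims[1][190:265,240:340],(400,300),interpolation=2);c=cv2.resize(ims[2][50:200,150:350],(400,300),interpolation=2);e=cv2.resize(ims[2],(400,300))
cv2.imwrite("pics/d.png",np.vstack([np.hstack([a,b]),np.hstack([c,e])])[...,::-1])
E
```

```text
clock: 15.8
tcp_pos: [0.5061, -0.1264, 0.0557]
tool_rot: [[-1.0, 0.017, 0.001], [0.017, 1.0, 0.002], [-0.001, 0.002, -1.0]]
ft_force: [2.8, 7.3, -1.7]
grip_width: 0.0141
grasp_force: 44.8
clock: 16.3
tcp_pos: [0.5065, -0.1475, 0.0557]
tool_rot: [[-1.0, 0.017, 0.002], [0.017, 1.0, 0.003], [-0.002, 0.003, -1.0]]
ft_force: [5.6, 9.6, -2.6]
grip_width: 0.0143
grasp_force: 44.8
clock: 16.6
tcp_pos: [0.5065, -0.1474, 0.0556]
tool_rot: [[-1.0, 0.016, 0.002], [0.016, 1.0, 0.002], [-0.002, 0.002, -1.0]]
ft_force: [5.6, 7.4, -2.0]
grip_width: 0.0144
grasp_force: 44.8
```

View pics/d.png

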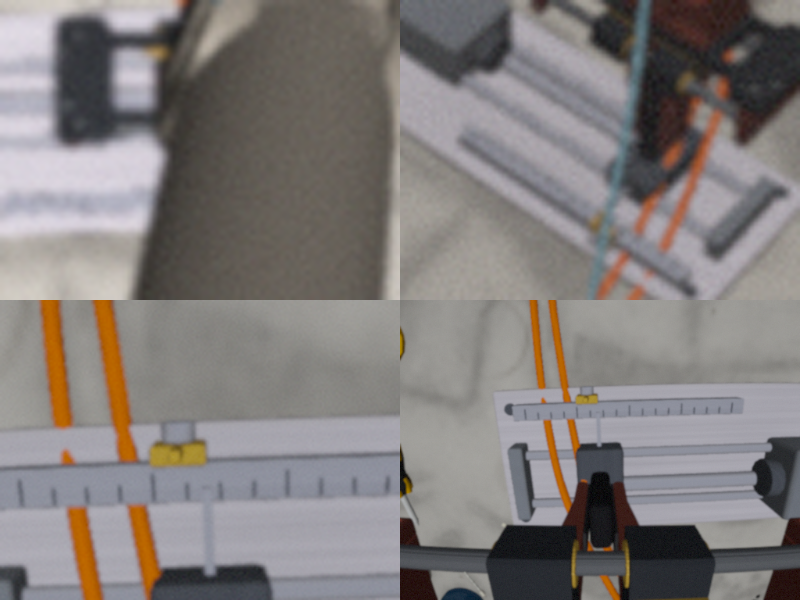

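```bash
cat > p.py <<'E'
from h import *
import sys
z=np.load(sys.argv[1]);d=z["d"];m={k:z[k] for k in("K","dist_coeffs","rvec","tvec")};P=pts(d,m);im=z["im"]
hsv=cv2.cvtColor(im,cv2.COLOR_RGB2HSV);H,S,V=[hsv[...,i].astype(int) for i in range(3)]
# scale bar direction: points with height ~.022 in scale strip
b=np.zeros(d.shape,bool);b[125:160,150:450]=True;b&=(P[...,2]>.017)&(P[...,2]<.026)&(S<60);v,u=np.where(b)
q=ray(np.c_[u,v],m,.022)[:,:2];l=cv2.fitLine((q*1000).astype(np.float32),2,0,.01,.01).ravel();yt=l[:2]*np.sign(l[1]);print("scale dir",np.degrees(np.arctan2(yt[1],yt[0])),len(u))
br=np.zeros(d.shape,bool);br[105:145,205:275]=True;br&=(H>17)&(H<35)&(S>90);
f=br&(P[...,2]>.041);v,u=np.where(f);fin=ray(np.c_[u,v],m,.0455)[:,:2];print("fin",u.min(),u.max(),v.min(),v.max(),fin.mean(0),"t-y",(fin@yt).min(),(fin@yt).max())
c=br&(P[...,2]>.027)&(P[...,2]<.034);v,u=np.where(c);k=ray(np.c_[u,v],m,.031)[:,:2]@yt;print("clamp t-y",k.min(),k.max(),(k.min()+k.max())/2)
for vv in range(150,184,3):
    r=V[vv,230:280].astype(float);s=np.median(r)-r;s[abs(np.arange(50)-np.argmax(s))>3]=0;s=s.clip(0);uc=230+(s*np.arange(50)).sum()/s.sum()
    p=ray([(uc,vv)],m,.026)[0];print("ptr",vv,uc.round(1),p.round(4),"t-y",p[:2]@yt)
E
python3 p.py wrist4.npz
```

```text
scale dir 91.223434 5782
fin 232 240 124 131 [ 0.44126734 -0.1559469 ] t-y -0.16788287589538162 -0.16379648203449465
clamp t-y -0.1731359086438102 -0.15781621364327972 -0.16547606114354496
ptr 150 243.6 [ 0.4564 -0.1537  0.026 ] t-y -0.16343099832584396
ptr 153 253.3 [ 0.4583 -0.1481  0.026 ] t-y -0.1578290021156885
ptr 156 253.6 [ 0.46  -0.148  0.026] t-y -0.1577422182388611
ptr 159 253.8 [ 0.4618 -0.1479  0.026 ] t-y -0.15772220787138935
ptr 162 253.8 [ 0.4636 -0.1479  0.026 ] t-y -0.1577872766613274
ptr 165 253.9 [ 0.4655 -0.1479  0.026 ] t-y -0.15780085170966268
ptr 168 253.8 [ 0.4673 -0.148   0.026 ] t-y -0.15791349536951083
ptr 171 253.7 [ 0.4691 -0.148   0.026 ] t-y -0.15802720674478543
ptr 174 253.9 [ 0.471  -0.1479  0.026 ] t-y -0.15797150296967546
ptr 177 254.7 [ 0.4728 -0.1475  0.026 ] t-y -0.15759110874169344
ptr 180 254.4 [ 0.4747 -0.1477  0.026 ] t-y -0.1578329712089681
ptr 183 276.4 [ 0.4768 -0.1345  0.026 ] t-y -0.14466400760034503
```

```bash
python3 -m handwheel '[[[0.1,-0.2,0,0,0,0,1],[0.1,-0.2,0,0,0,0,1],[0.05,-0.2,0,0,0,0,1],[0,-0.2,0,0,0,0,1],[0,0,0,0,0,0,1]]]'
python3 -m handwheel '[[[0,0,0,0,0,0,1],[0,0,0,0,0,0,1],[0,0,0,0,0,0,1]]]'
python3 - <<'E'
from h import *
im,d,m=snap("wrist"); np.savez("wrist5.npz",im=im,d=d,**{k:np.array(v) for k,v in m.items()})
E
python3 p.py wrist5.npz
```

```text
clock: 17.25
tcp_pos: [0.5067, -0.1554, 0.0556]
tool_rot: [[-1.0, 0.017, -0.002], [0.017, 1.0, 0.003], [0.002, 0.003, -1.0]]
ft_force: [-3.1, 9.3, 6.1]
grip_width: 0.0139
grasp_force: 44.9
clock: 17.55
tcp_pos: [0.5067, -0.1552, 0.0556]
tool_rot: [[-1.0, 0.017, -0.002], [0.017, 1.0, 0.003], [0.002, 0.003, -1.0]]
ft_force: [-3.2, 9.1, 5.4]
grip_width: 0.0142
grasp_force: 44.9
scale dir 91.194984 5827
fin 250 261 124 130 [ 0.44129687 -0.15578925] t-y -0.16642493183981277 -0.16067084356126024
clamp t-y -0.17293278710584936 -0.15772153975398737 -0.16532716342991838
ptr 150 257.5 [ 0.4566 -0.1535  0.026 ] t-y -0.16294050046695202
ptr 153 235.7 [ 0.4582 -0.1663  0.026 ] t-y -0.17581843649748688
ptr 156 236.1 [ 0.46   -0.1661  0.026 ] t-y -0.1756985076309151
ptr 159 236.8 [ 0.4618 -0.1658  0.026 ] t-y -0.17538333097153164
ptr 162 237.6 [ 0.4636 -0.1654  0.026 ] t-y -0.17498902292060156
ptr 165 238.4 [ 0.4654 -0.1649  0.026 ] t-y -0.17458607104526475
ptr 168 238.9 [ 0.4672 -0.1647  0.026 ] t-y -0.1743954365321465
ptr 171 239.6 [ 0.4691 -0.1643  0.026 ] t-y -0.1740860326213658
ptr 174 240.1 [ 0.4709 -0.1641  0.026 ] t-y -0.17387346672809056
ptr 177 240.9 [ 0.4728 -0.1637  0.026 ] t-y -0.17351379885730944
ptr 180 241.6 [ 0.4746 -0.1633  0.026 ] t-y -0.17316065919684284
ptr 183 275.9 [ 0.4769 -0.1427  0.026 ] t-y -0.15257671557147015
```

```bash
sed -i 's/r=V\[vv,230:280\].astype(float)/r=np.where(S[vv,230:280]>60,255,V[vv,230:280]).astype(float)/' p.py; python3 p.py wrist5.npz | grep ptr
python3 -c "
import numpy as np,cv2
cv2.imwrite('pics/e.png',cv2.resize(np.load('wrist5.npz')['im'][100:220,180:340,::-1],(800,600),interpolation=2))"
```

```text
ptr 150 257.5 [ 0.4566 -0.1535  0.026 ] t-y -0.16294050046695202
ptr 153 236.5 [ 0.4582 -0.1658  0.026 ] t-y -0.17532593557235715
ptr 156 237.3 [ 0.46   -0.1654  0.026 ] t-y -0.17495026228971644
ptr 159 237.4 [ 0.4618 -0.1654  0.026 ] t-y -0.1750182323426526
ptr 162 238.3 [ 0.4636 -0.1649  0.026 ] t-y -0.17455945732229766
ptr 165 239.3 [ 0.4654 -0.1644  0.026 ] t-y -0.17405658598429535
ptr 168 239.5 [ 0.4672 -0.1644  0.026 ] t-y -0.17407866702973065
ptr 171 240.4 [ 0.4691 -0.1638  0.026 ] t-y -0.17359554680278827
ptr 174 241.2 [ 0.4709 -0.1634  0.026 ] t-y -0.17321757648367395
ptr 177 241.4 [ 0.4728 -0.1634  0.026 ] t-y -0.17320425304103804
ptr 180 242.4 [ 0.4747 -0.1629  0.026 ] t-y -0.1727198512941625
ptr 183 275.9 [ 0.4769 -0.1427  0.026 ] t-y -0.15257671557147015
```

View pics/e.png

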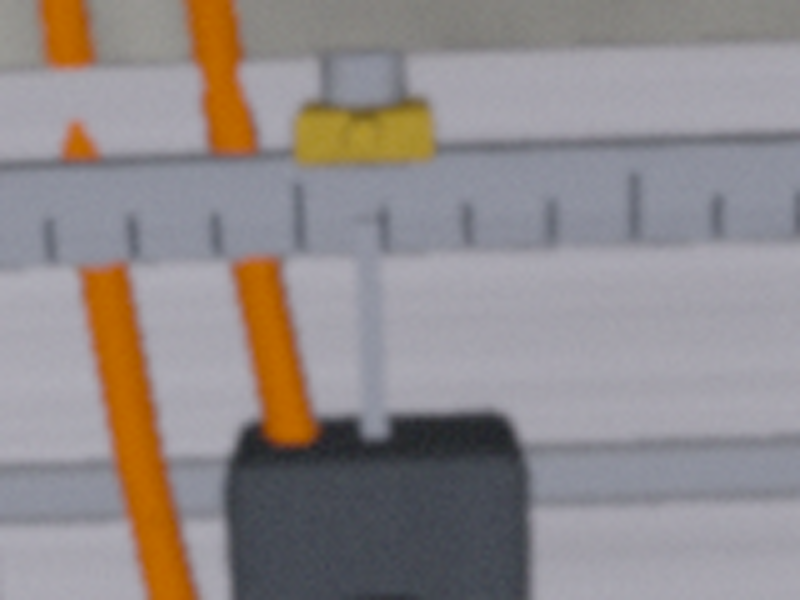

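The final crop shows the pointer at about (369,225), rising straight to the fin/clamp centre at about (365,130).

Run:
```python
from h import *
z=np.load("wrist5.npz");m={k:z[k] for k in("K","dist_coeffs","rvec","tvec")};V=z["im"].astype(int).sum(2)
a=np.radians(91.2);y=np.array([np.cos(a),np.sin(a)])
for v in(153,157,161,165,169,173):
    s=(np.median(V[v,262:275])-V[v,246:262]).clip(0);s[s<8]=0;u=246+(s*np.arange(16)).sum()/s.sum();p=ray([(u,v)],m,.026)[0];print(v,u.round(1),(p[:2]@y).round(4))
for u in(239.5,266.3):print("clamp edge front",(ray([(u,131)],m,.031)[0][:2]@y).round(4))
```

```text
153 253.3 -0.1655
157 253.6 -0.1654
161 253.5 -0.1656
165 253.8 -0.1655
169 253.9 -0.1655
173 254.0 -0.1656
clamp edge front -0.1727
clamp edge front -0.1577
```

```bash
python3 -m handwheel '[[[0,0,0,0,0,0,1],[0,0,0,0,0,0,1],[0,0,0,0,0,0,1]]]' && python3 -c "
from cell import robot
print(robot.hand_in())"
```

```text
clock: 17.9
tcp_pos: [0.5067, -0.1552, 0.0556]
tool_rot: [[-1.0, 0.017, -0.002], [0.017, 1.0, 0.003], [0.002, 0.003, -1.0]]
ft_force: [-3.2, 8.8, 7.0]
grip_width: 0.014
grasp_force: 44.9
the job is handed in; nothing more can be done
None
```

The job is handed in at 17.9 s: I aimed the scanner at the label from about 8 cm (within about 2 mm and 2–3° of square), held it still over 2 s and laid it back flat on its mat, and the slide is held with its pointer within about 0.3 mm of the marker's fin by camera.

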